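# Fit the blue bottle mandrel in the labelling station

### The job

Take the blue mandrel from the white rack, put its tapered shank in the station's taper socket and let go, without driving it in by hand. Then tap it on top with the red-handled tamper, at least two separate taps, lifting clear in between, until its collar sits fully down on the station's nose, the last tap landing on it when it is home. Finally stand the tamper upright in the small blue bin, and leave the orange mandrel, the bottles and the label core alone.

Things in the scene. Friction and masses are not known exactly. Their poses are not given: they have to be found in the camera images.
- mandrel_blue: The blue mandrel, 132 mm tall, 0.45 kg, round about its z (up). Origin: centre of the shank's lower end. Steel taper shank 0 to 60 mm up, 20 mm across at the chamfered tip, 33.6 mm at the top; steel collar 60 mm across, 60 to 72 mm; blue grip cylinder 42 mm across, 72 to 132 mm, whose flat top is tapped. Starts upright in one of the rack's two holes, collar on the rack's top.
- mandrel_orange: Another mandrel of the same shape and size with an orange grip cylinder, in the rack's other hole; not to be used. Origin: centre of the shank's lower end.
- rack: Fixed white plastic block, 250 mm along its x, 100 mm along its y, 75 mm high, with two 40 mm through holes on its x axis, 65 mm either side of its centre. A mandrel's collar rests on its top, so the shank hangs 60 mm inside the hole. Origin: centre of the underside.
- nose (a point): Centre of the station's flat nose face, z up, 90 mm above the bench. The upright taper socket opens here: bore 50 mm across and, some 8 mm down in it, the rim of a sleeve with a tapered hole 33 mm across at its mouth. Placed by hand, the mandrel stops with its collar 12 mm above the nose (its origin 48 mm below this point); fully home the collar rests on the nose (origin 60 mm below).
- station: The fixed labelling station: aluminium plate 160 mm square, 15 mm thick, with a round aluminium spindle housing 84 mm across on it, up to 90 mm above the bench. Origin: centre of the underside.
- sleeve (a joint): How far the tight sleeve in the socket has been driven down, m: 0 at the start, about 0.012 with the mandrel home. No spring: friction holds it where it is left. Driving it takes about 20 to 25 N on the mandrel besides the weight; lighter taps do nothing. It also resists fast motion, so a brief tap moves it only some 3 mm (about four taps). Home is a rigid stop.
- tamper: The tamper, a tapping tool standing upright on the bench, 102 mm tall, 0.4 kg, round about its z (up). Origin: centre of the flat striking face underneath. White head 52 mm across (steel band 55 mm) 0 to 30 mm up; red handle 28 mm across, 30 to 92 mm; black end cap 28 mm across, 92 to 102 mm. Used upright, held by the red handle, tapping straight down on the mandrel's top.
- bin: Small fixed blue open bin, 130 mm by 130 mm outside, 45 mm high, walls and floor 4 mm thick. Origin: centre of the underside.
- bottle_a: Pale yellow-green bottle with a white cap, 62 mm across, 135 mm tall, standing beyond the station; leave alone. Origin: centre of the underside.
- bottle_b: A second such bottle; leave alone. Origin: centre of the underside.
- reel: Cardboard label core, a ring 96 mm across and 45 mm high lying flat; leave alone. Origin: centre of the underside.

How it is judged:
On the way, in this order (a step that is already met when the one before it is completed fails the run):
1. the blue mandrel stands in the socket, upright, let go, the sleeve not driven more than 6 mm (horizontal distance between mandrel_blue and nose below 0.004 m and angle between mandrel_blue's own z axis and vertical below 0.05 rad and z of mandrel_blue in the frame of nose below -0.043 m and value of joint sleeve below 0.006 m and contact force between the fingers and mandrel_blue below 0.2 N and linear speed of mandrel_blue below 0.02 m/s), for 0.2 s.
2. a tap: the tamper presses on the mandrel with over 5 N (contact force between tamper and mandrel_blue above 5 N).
3. the tamper is lifted at least 8 mm clear of the mandrel's top (z of tamper in the frame of mandrel_blue above 0.14 m and contact force between tamper and mandrel_blue below 0.1 N).
4. a later tap of over 5 N on the mandrel with it fully home (collar within 2 mm of the nose) (horizontal distance between mandrel_blue and nose below 0.004 m and angle between mandrel_blue's own z axis and vertical below 0.05 rad and z of mandrel_blue in the frame of nose between -0.063 and -0.058 m and contact force between tamper and mandrel_blue above 5 N).
At the end, for the whole second after the job is handed in: The blue mandrel is in the socket within 4 mm of its centre and 0.05 rad of upright, collar within 2 mm of the nose face; the tamper stands in the small blue bin on its floor, its origin within 50 mm of the bin's centre along both its sides, within 0.15 rad of upright; both are at rest (horizontal distance between mandrel_blue and nose below 0.004 m and angle between mandrel_blue's own z axis and vertical below 0.05 rad and z of mandrel_blue in the frame of nose between -0.063 and -0.058 m and x of tamper in the frame of bin between -0.05 and 0.05 m and y of tamper in the frame of bin between -0.05 and 0.05 m and z of tamper in the frame of bin below 0.015 m and angle between tamper's own z axis and vertical below 0.15 rad and linear speed of each of mandrel_blue, tamper below 0.02 m/s); the robot touches nothing.
It fails at once if bottle_a is shifted more than 30 mm or tipped (distance of bottle_a from where it was at the start of the episode above 0.03 m or angle between bottle_a's own z axis and vertical above 0.3 rad).
It fails at once if bottle_b is shifted more than 30 mm or tipped (distance of bottle_b from where it was at the start of the episode above 0.03 m or angle between bottle_b's own z axis and vertical above 0.3 rad).
It fails at once if reel is shifted more than 30 mm or tipped (distance of reel from where it was at the start of the episode above 0.03 m or angle between reel's own z axis and vertical above 0.3 rad).
It fails at once if the orange mandrel is moved out of its hole (more than 20 mm) (distance of mandrel_orange from where it was at the start of the episode above 0.02 m).
It fails at once if the sleeve is driven past half way (6 mm) by the gripper pressing on the blue mandrel instead of by the tamper (value of joint sleeve above 0.006 m and velocity of joint sleeve above 0.002 m/s and contact force between any of the fingers, the arm and mandrel_blue above 1 N).
It also fails if it takes over 64 s, if anything falls off the work surface, if the arm or the gripper's body presses on something with over 40 N, if the wrist force passes 120 N, or if a joint passes its speed limit or range.

### The arm

A 6-joint arm with a two-finger parallel gripper is mounted at the origin on the work surface. World frame = base frame: x ahead of the robot, y to its left, z up, the work surface at z = 0. Lengths are in m, angles in rad, forces in N, time in s.
With the tool pointing down it reaches from about 0.35 to 0.775 m from the base axis. Payload 5.5 kg.
Tool frame: the origin (TCP) lies between the finger pads; the fingertips stand 22 mm ahead of it and the grasp point (between the pads) lies 3 mm ahead of it; z points along the fingers, y is the line along which they close (so a half turn about z gives the same grasp; the last joint's range is limited). The gripper opens to 85 mm and grips with 20 to 120 N. Pads are 22 mm wide; open, the fingers measure 114 mm over their backs; the gripper's body (76 mm by 85 mm) begins 54 mm behind the grasp point. The pads swing forward as they close: fully open they stand 13 mm farther back than shut.
Start: joints at [-1.325, 0.313, 0.046, 1.304, 0, 1.431], TCP at [0.216, -0.533, 0.253] pointing down, gripper open.
Joint ranges: [-2.76, 2.76], [-0.86, 1.69], [-1.03, 1.26], [-2.2, 2.34], [-1.47, 1.5], [-3.14, 3.14]. Speed limits (rad/s): [2.57, 2.57, 3.14, 3.14, 3.14, 3.14].

### API

Orientations are given as a unit quaternion [w, x, y, z].
In Python, from workcell import env gives the robot as it stands.
- The arm moves only by the tool inch_along, called after "Call:" in YAML: its name, and indented under it one key for each argument. Schema: {"type":"object","properties":{"ticks":{"type":"string"},"aperture":{"type":"number"},"force":{"type":"number"},"only":{"type":"string"},"quiet":{"type":"boolean"},"lines":{"type":"string"}},"required":["ticks"],"additionalProperties":false}. ticks is a string of 1 to 8 rows, parted by semicolons, with the numbers parted by commas; each row has 6 numbers: dx, dy, dz in m, then a rotation vector rx, ry, rz in rad; each row is the pose to reach, as a shift and turn from the pose commanded when the call began, along the tool's axes at that moment; what a row does not reach only later rows make up. A row lasts 1/8 s, in which the tool goes at most 0.0625 m and 0.188 rad, less where a joint would pass 70% of its speed; a pose out of reach is approached as far as the arm can. aperture is the finger opening in m, set as the call begins (left out keeps the last). The fingers move at their own pace and stop on an object; force is the grip in N (left out, the last holds). Time passes only in rows, so rows that do not move let the fingers close. The tool returns the time, the measured TCP pose, the force, the opening and the grip force at its end. only (a regular expression) keeps the lines of the reply that match it, lines (a string "A,B") keeps lines A to B, and quiet returns only ok. Input that does not fit is refused with a message, and nothing moves.
- env.get_state(): the state, without advancing time (a new reading comes with each control period).
- env.read_camera(name): name is "scene" or "top"; returns a dict with "image" (420x560x3 uint8, red, green, blue), "K" (3x3 intrinsics, pixels), "D" ([k1, k2, p1, p2, k3] as OpenCV has them; the pictures are not rectified), "R" (3x3) and "t" (3): a world point X has camera coordinates R X + t. Camera axes: x right, y down, z forward; pixel columns grow to the right and rows downward; lengths in m; the calibration is good to about 2 mm. A picture is of the moment at which its call begins. There is no depth.
- env.hand_in(): hands the job in; it is judged then, once.
The state is a dict: "clock": time; "joint_pos": joint angles; "qvel": joint speeds; "tau": joint torques, N m; "tcp_pos": TCP position; "orientation": TCP orientation; "wrist_force": force on the tool from outside, world axes, zero at the start; "ft_torque": the same for the moment, N m; "finger_gap": finger opening in m; "grip_force": force on a finger pad.
Only numpy, scipy, OpenCV 4.12 (cv2) and the standard library are available. Lean on these libraries where they do the work, as an engineer would, in place of code of your own. Each camera call takes 0.05 s, during which the arm holds its last target. There are 200 camera calls.

## Working session

There is one attempt and no reset: what is moved stays moved. The work goes in short steps, Python scripts to look and compute and a tool call to move; the robot and the scene stay as the last step left them, time stands still between calls to the robot, and variables do not carry over. Pictures are saved under pics/ and viewed, at most 12 in all, crops included, and the job is handed in when it is done.

```bash
ls; mkdir -p pics; python3 - <<'E'
from workcell import env
import cv2
for n in ("top","scene"):
    r=env.read_camera(n); cv2.imwrite(f"pics/{n}0.png",r["image"][:,:,::-1]); print(n,r["K"],r["D"],r["R"],r["t"])
s=env.get_state(); print(s)
E
```

```text
pics
workcell.py
top [[413.76181784   0.         279.77074267]
 [  0.         413.76181784 206.90272088]
 [  0.           0.           1.        ]] [-0.12218132  0.          0.          0.          0.        ] [[ 0.00273762 -0.99998448  0.00485301]
 [-0.99590086 -0.00316514 -0.09039615]
 [ 0.09041011 -0.00458565 -0.99589406]] [0.01030026 0.61268047 1.13997727]
scene [[452.30216929   0.         275.7749194 ]
 [  0.         452.30216929 210.43247548]
 [  0.           0.           1.        ]] [-0.15248067  0.          0.          0.          0.        ] [[ 0.10048618  0.9949349   0.00265974]
 [ 0.67752519 -0.06647036 -0.7324898 ]
 [-0.72860287  0.07540714 -0.68077281]] [-0.05874806 -0.35034967  1.57865801]
{'clock': 0.1, 'joint_pos': array([-1.32456322e+00,  3.13973250e-01,  4.50795791e-02,  1.30363477e+00,
       -7.36618722e-06,  1.43119408e+00]), 'qvel': array([-0.00092197, -0.00064345,  0.00244867, -0.00081941, -0.0002825 ,
        0.00011743]), 'tau': array([ 2.19702233e-03, -4.81724846e+01,  2.99244958e+01,  1.27176539e-02,
       -1.36675812e-04, -1.34163648e-05]), 'tcp_pos': array([ 0.21627143, -0.53230319,  0.25246544]), 'orientation': array([-8.64629846e-04,  9.81448659e-01,  1.91723186e-01, -4.98301732e-05]), 'wrist_force': array([ 0.17960113, -0.38685654, -0.76689847]), 'ft_torque': array([ 0.05527528,  0.02375359, -0.03863166]), 'grip_force': 0.0, 'finger_gap': 0.08545319541523522}
```
View pics/top0.png

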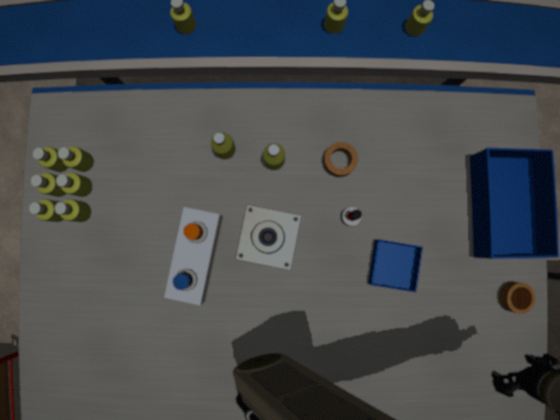

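View pics/scene0.png

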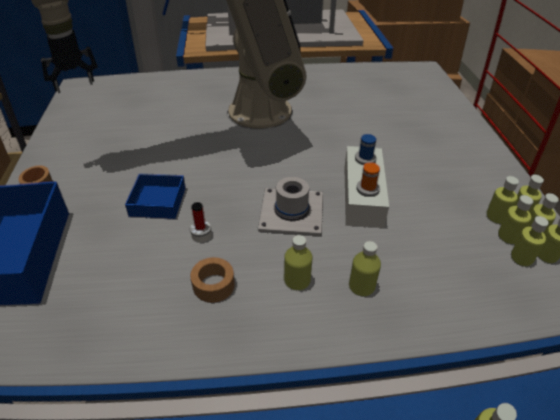

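The top view shows the blue mandrel at (182,281), orange (193,232), socket (268,237), tamper (353,215), bin (396,265). In the scene view they are at (368,147), (370,178), (292,190), (199,217) and (157,195).

```bash
cat > h.py <<'E'
import numpy as np, cv2
from workcell import env
from scipy.optimize import least_squares
def proj(c,P): return cv2.projectPoints(np.atleast_2d(np.asarray(P,float)),cv2.Rodrigues(c["R"])[0],c["t"],c["K"],c["D"])[0][:,0]
def ray(c,uv,z):
    n=cv2.undistortPoints(np.array([[uv]],float),c["K"],c["D"])[0,0]
    C=-c["R"].T@c["t"]; d=c["R"].T@np.array([*n,1]); return (C+d*(z-C[2])/d[2])
def circ(x,y,z,r,n=48):
    a=np.linspace(0,2*np.pi,n,endpoint=False); return np.c_[x+r*np.cos(a),y+r*np.sin(a),0*a+z]
def cams(): return {n:env.read_camera(n) for n in("top","scene")}
def crop(c,uv,segs,w=70,s=5):
    u,v=int(uv[0]-w/2),int(uv[1]-w/2)
    im=cv2.resize(c["image"][v:v+w,u:u+w,::-1],None,fx=s,fy=s,interpolation=cv2.INTER_CUBIC)
    im=np.clip(im*1.5,0,255).astype(np.uint8)
    for P,col in segs:
        cv2.polylines(im,[np.int32(np.round((proj(c,P)-[u,v]+.5)*s))],True,col,1)
    return im
E
python3 - <<'E'
from h import *
import pickle
C=cams(); pickle.dump(C,open("c0.pkl","wb"))
def hue(c,lo,hi,s=110,v=40):
    h=cv2.cvtColor(c["image"],cv2.COLOR_RGB2HSV); return (((h[...,0]-lo)%180<= (hi-lo)%180)&(h[...,1]>s)&(h[...,2]>v))
def fit(px,lo,hi,z0,z1,r,names,g):
    cen={}
    for n in names:
        m=hue(C[n],lo,hi).astype(np.uint8); k=18; u,v=px[n]
        w=np.zeros_like(m); w[v-k:v+k,u-k:u+k]=m[v-k:v+k,u-k:u+k]
        N,L,st,ce=cv2.connectedComponentsWithStats(w); i=1+np.argmax(st[1:,4]); cen[n]=ce[i]; a=st[i,4]
        print(n,ce[i],st[i])
    def f(p):
        o=[]
        for n in names:
            H=cv2.convexHull(np.float32(np.r_[proj(C[n],circ(*p,z0,r)),proj(C[n],circ(*p,z1,r))])); M=cv2.moments(H)
            o+=[M['m10']/M['m00']-cen[n][0],M['m01']/M['m00']-cen[n][1]]
        return o
    s=least_squares(f,g,diff_step=1e-4); print(s.x,s.fun); return s.x
b=fit(dict(top=(182,281),scene=(368,147)),100,130,.087,.147,.021,["top","scene"],[.4,.2])
o=fit(dict(top=(193,232),scene=(370,178)),3,18,.087,.147,.021,["top","scene"],[.5,.2])
t=fit(dict(top=(353,214),scene=(199,217)),170,10,.03,.092,.014,["scene"],[.5,-.2])
n=ray(C["top"],(268,237),.09)[:2];n2=ray(C["scene"],(292,186),.09)[:2]
bi=ray(C["top"],(396,265),.045)[:2]
print("rackang",np.arctan2(*(o-b)[::-1]),np.linalg.norm(o-b),"nose",n,n2,"bin",bi)
R,B=(0,0,255),(0,255,0)
A=[]
for k in("top","scene"):
    c=C[k]; q=lambda x,y,z:proj(c,[x,y,z])[0]
    A.append(np.hstack([crop(c,q(*b,.12),[(circ(*b,.147,.021),B),(circ(*b,.087,.03),R)],50,5),
     crop(c,q(*n,.09),[(circ(*n,.09,.042),B),(circ(*n,.09,.025),R)],50,5),
     crop(c,q(*t,.05),[(circ(*t,.102,.014),B),(circ(*t,.015,.0275),R)],50,5)]))
cv2.imwrite("pics/crop1.png",np.vstack(A))
E
```

```text
top [181.08629442 280.95939086] [173 273  17  16 197]
scene [368.31775701 138.97196262] [362 135  14   9 107]
[0.40451151 0.26952977] [-1.14750831  2.72630925 -0.92945949  5.54410465]
top [192.37610619 231.30088496] [184 224  18  16 226]
scene [368.77832512 182.57635468] [361 174  16  17 203]
[0.54759094 0.23720318] [ 0.75582215 -2.959995    0.44975047 -4.74990646]
scene [197.11111111 225.        ] [196 223   4   5   9]
[ 0.61635356 -0.19184081] [1.54531662e-06 8.71656567e-07]
rackang -0.2222037999043158 0.14668581712070386 nose [0.52665464 0.04343209] [0.52833308 0.0464287 ] bin [ 0.44976098 -0.31171534]
```

View pics/crop1.png

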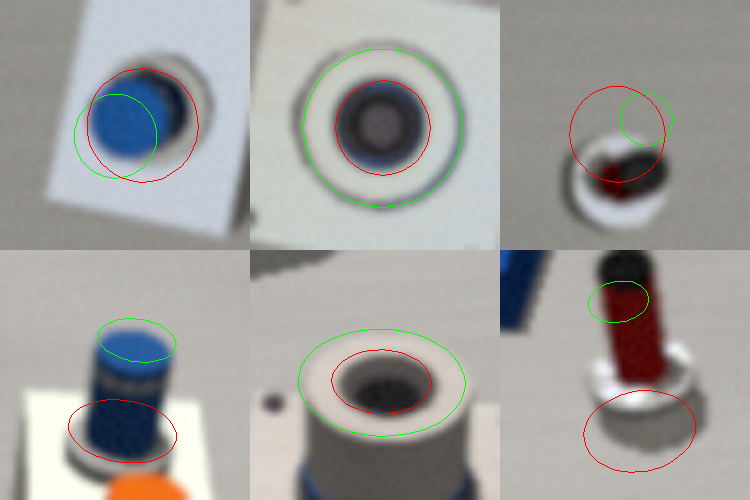

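```bash
cat > m.py <<'E'
from h import *
import pickle
def mask(c,kind):
    i=c["image"].astype(int); r,g,b=i[...,0],i[...,1],i[...,2]
    if kind=="bluetop": return (b>r+50)&(b>95)
    if kind=="orangetop": return (r>b+90)&(r>150)
    if kind=="red": return (r>g+18)&(r>b+18)
def cen(c,kind,uv,k=14):
    m=mask(c,kind).astype(np.uint8); u,v=map(int,uv); w=np.zeros_like(m); w[v-k:v+k,u-k:u+k]=m[v-k:v+k,u-k:u+k]
    w=cv2.morphologyEx(w,cv2.MORPH_CLOSE,np.ones((3,3),np.uint8))
    N,L,st,ce=cv2.connectedComponentsWithStats(w); i=1+np.argmax(st[1:,4]); return ce[i],st[i]
def mo(H):
    M=cv2.moments(np.float32(H)); return M['m00'],np.array([M['m10'],M['m01']])/M['m00']
def redc(c,p,z=0):
    e=proj(c,circ(*p,z+.092,.014)); hl=cv2.convexHull(np.float32(np.r_[e,proj(c,circ(*p,z+.03,.014))]))
    A,a=mo(hl);B,b=mo(e); return (A*a-B*b)/(A-B)
E
python3 - <<'E'
from m import *
C=pickle.load(open("c0.pkl","rb"))
def top(kind,z,px):
    for n in px:
        ce,st=cen(C[n],kind,px[n]); print(kind,n,ce,st,ray(C[n],ce,z)[:2])
    return ray(C["top"],cen(C["top"],kind,px["top"])[0],z)[:2]
b=top("bluetop",.147,dict(top=(182,281),scene=(368,145)))
o=top("orangetop",.147,dict(top=(193,232),scene=(370,178)))
for n,uv in dict(top=(353,214),scene=(199,217)).items():
    ce,st=cen(C[n],"red",uv); s=least_squares(lambda p:redc(C[n],p)-ce,[.57,-.2],diff_step=1e-4); print("red",n,ce,st,s.x,s.fun)
    t=s.x
print(np.linalg.norm(o-b),np.arctan2(*(o-b)[::-1])); n=np.array([.527,.045]); bi=np.array([.45,-.3117])
R,B=(0,0,255),(0,255,0)
A=[]
for k in("top","scene"):
    c=C[k]; q=lambda x,y,z:proj(c,[x,y,z])[0]
    A.append(np.hstack([crop(c,q(*b,.12),[(circ(*b,.147,.021),B),(circ(*b,.087,.03),R)],50,5),
     crop(c,q(*n,.09),[(circ(*n,.09,.042),B),(circ(*n,.09,.025),R)],50,5),
     crop(c,q(*t,.05),[(circ(*t,.102,.014),B),(circ(*t,.03,.026),R)],50,5)]))
cv2.imwrite("pics/crop2.png",np.vstack(A))
E
```

```text
bluetop top [179.84507042 281.61971831] [174 276  13  13 142] [0.41217788 0.26366802]
bluetop scene [368.41891892 137.78378378] [362 135  14   7  74] [0.4155581  0.26549491]Traceback (most recent call last):
  File "<stdin>", line 8, in <module>
  File "<stdin>", line 5, in top
  File "m.py", line 11, in cen
    N,L,st,ce=cv2.connectedComponentsWithStats(w); i=1+np.argmax(st[1:,4]); return ce[i],st[i]
                                                       ~~~~~~~~~^^^^^^^^^^
    return _wrapfunc(a, 'argmax', axis=axis, out=out, **kwds)
    return bound(*args, **kwds)
ValueError: attempt to get argmax of an empty sequence
```

```bash
sed -i 's/(r>b+90)&(r>150)/(r>b+80)\&(r>125)/' m.py
python3 - <<'E'
from m import *
C=pickle.load(open("c0.pkl","rb"))
def top(kind,z,px):
    P=[]
    for n in px:
        ce,st=cen(C[n],kind,px[n]); P.append(ray(C[n],ce,z)[:2]); print(kind,n,ce,st,P[-1])
    return np.mean(P,0)
b=top("bluetop",.147,dict(top=(182,281),scene=(368,145)))
o=top("orangetop",.147,dict(top=(193,232)))
for n,uv in dict(top=(353,214),scene=(199,217)).items():
    ce,st=cen(C[n],"red",uv); s=least_squares(lambda p:redc(C[n],p)-ce,[.57,-.2],diff_step=1e-4); print("red",n,ce,st,s.x,s.fun)
    t=s.x
print(np.linalg.norm(o-b),np.arctan2(*(o-b)[::-1])); n=np.array([.527,.045]); bi=np.array([.45,-.3117])
R,B=(0,0,255),(0,255,0)
A=[]
for k in("top","scene"):
    c=C[k]; q=lambda x,y,z:proj(c,[x,y,z])[0]
    A.append(np.hstack([crop(c,q(*b,.12),[(circ(*b,.147,.021),B),(circ(*b,.087,.03),R)],50,5),
     crop(c,q(*n,.09),[(circ(*n,.09,.042),B),(circ(*n,.09,.025),R)],50,5),
     crop(c,q(*t,.05),[(circ(*t,.102,.014),B),(circ(*t,.03,.026),R)],50,5)]))
cv2.imwrite("pics/crop2.png",np.vstack(A))
E
```

```text
bluetop top [179.84507042 281.61971831] [174 276  13  13 142] [0.41217788 0.26366802]
bluetop scene [368.41891892 137.78378378] [362 135  14   7  74] [0.4155581  0.26549491]
orangetop top [190.77987421 231.03773585] [184 224  14  15 159] [0.53973745 0.23783682]
red top [349.96 215.76] [348 213   6   6  25] [ 0.58985788 -0.19089382] [-4.52428992e-07  1.44866129e-06]
red scene [198.71219512 219.26829268] [192 209  14  21 205] [ 0.58596676 -0.18990314] [ 1.83992938e-07 -2.98679083e-07]
0.12867943544929583 -0.20936556834528236
```

View pics/crop2.png

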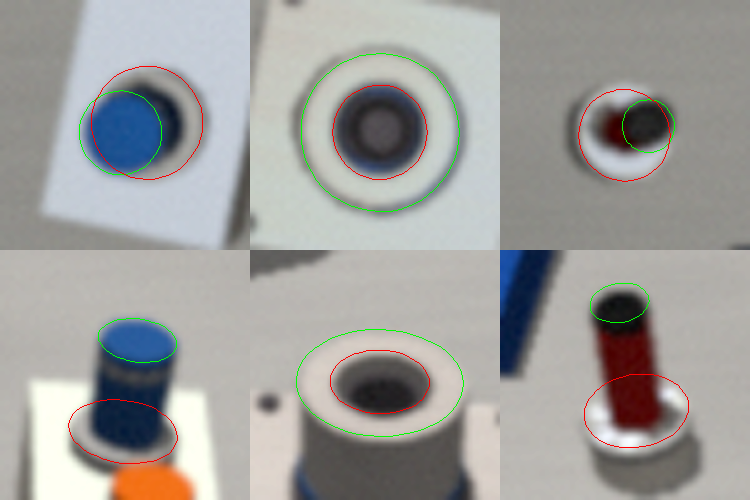

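Estimates from the overlays agree in both views: blue mandrel (0.413, 0.2645), nose (0.527, 0.044), tamper (0.588, −0.190) and bin (0.45, −0.312). The two grips measure 128.7 mm apart against 130 mm expected. I'll first yaw the tool so its axes line up with the world: tool x = +Y, tool y = +X, tool z = −Z.

Call:
inch_along:
  ticks: "0.05,-0.03,0,0,0,-0.17;0.1,-0.065,0,0,0,-0.34;0.15,-0.095,0,0,0,-0.51;0.2,-0.13,0,0,0,-0.68;0.25,-0.16,0,0,0,-0.85;0.3,-0.19,0,0,0,-1.02;0.342,-0.22,0,0,0,-1.185;0.342,-0.22,0,0,0,-1.185"
  aperture: 0.085
  force: 60

```text
clock: 1.2
tcp_pos: [0.4516, -0.1973, 0.2532]
orientation: [-0.0, 0.705, 0.709, 0.0]
wrist_force: [-0.6, -0.0, -1.1]
finger_gap: 0.0851
grip_force: 0.0
```

Call:
inch_along:
  ticks: "0.06,-0.005,0,0,0,0;0.12,-0.01,0,0,0,0;0.18,-0.015,0,0,0,0;0.24,-0.02,0,0,0,0;0.3,-0.025,0,0,0,0;0.36,-0.03,0.01,0,0,0;0.42,-0.035,0.02,0,0,0;0.462,-0.0386,0.04,0,0,0"

```text
clock: 2.2
tcp_pos: [0.4124, 0.2633, 0.2135]
orientation: [0.001, 0.707, 0.707, 0.001]
wrist_force: [0.4, -0.3, 0.3]
finger_gap: 0.0848
grip_force: 0.0
```

Call:
inch_along:
  ticks: "0,0,0,0,0,0;0,0,0.03,0,0,0"

```text
clock: 2.45
tcp_pos: [0.4138, 0.2616, 0.1847]
orientation: [0.001, 0.707, 0.707, 0.002]
wrist_force: [-0.3, -0.3, -0.2]
finger_gap: 0.0847
grip_force: 0.0
```

```bash
cat > look.py <<'E'
import sys
from m import *
C=cams(); cv2.imwrite(f"pics/{sys.argv[1]}.png",np.hstack([crop(C[k],proj(C[k],[list(map(float,sys.argv[2:5]))])[0],[],80,5) for k in C]))
E
python3 look.py g1 .413 .2645 .13
```

```text
(no output)
```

View pics/g1.png

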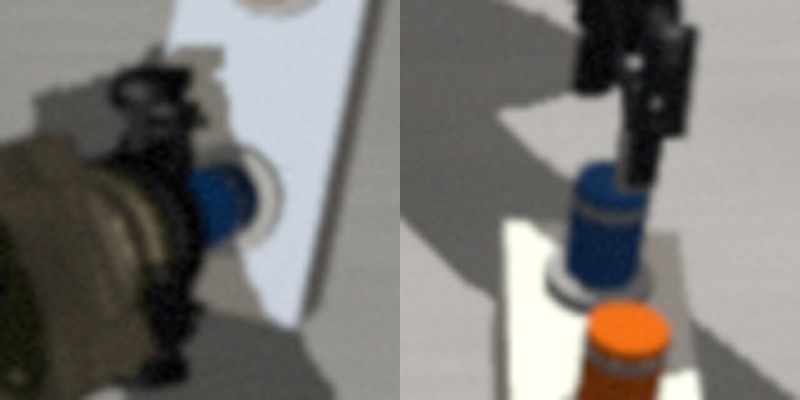

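```bash
python3 - <<'E'
from m import *
C=cams()["scene"]; o=proj(C,[.413,.2645,.13])[0].astype(float); u=np.floor(o-40)
s=env.get_state(); print(s["tcp_pos"],s["finger_gap"])
for P in ([.413,.2645,.147],[.413,.2645,.087],[.465,.2625,.164],[.465,.2625,.19],[.365,.2625,.164]): print(P,(proj(C,P)[0]-u+.5)*5+[400,0])
E
```

```text
[0.41205122 0.26037846 0.18358449] 0.08488408836524317
[0.413, 0.2645, 0.147] [611.5858892 178.8364435]
[0.413, 0.2645, 0.087] [597.11218487 269.69899364]
[0.465, 0.2625, 0.164] [637.79971445 207.73522176]
[0.465, 0.2625, 0.19] [644.96941619 165.21008389]
[0.365, 0.2625, 0.164] [589.85423636 104.18055912]
```

Call:
inch_along:
  ticks: "0.003,0.001,0.025,0,0,0;0.003,0.001,0.05,0,0,0;0.003,0.001,0.063,0,0,0;0.003,0.001,0.063,0,0,0"

```text
clock: 3.15
tcp_pos: [0.4129, 0.2642, 0.1204]
orientation: [-0.0, 0.707, 0.707, -0.0]
wrist_force: [0.4, -0.1, -0.2]
finger_gap: 0.085
grip_force: 0.0
```

Call:
inch_along:
  ticks: "0,0,0,0,0,0;0,0,0,0,0,0;0,0,0,0,0,0;0,0,0,0,0,0;0,0,0,0,0,0"
  aperture: 0.02
  force: 60

```text
clock: 3.78
tcp_pos: [0.4134, 0.2651, 0.1213]
orientation: [0.0, 0.707, 0.707, 0.001]
wrist_force: [-0.5, -0.9, 6.3]
finger_gap: 0.0411
grip_force: 60.5
```

Call:
inch_along:
  ticks: "0,0,-0.03,0,0,0;0,0,-0.08,0,0,0;0,0,-0.12,0,0,0;-0.05,0.025,-0.12,0,0,0;-0.105,0.053,-0.12,0,0,0;-0.16,0.08,-0.12,0,0,0;-0.205,0.105,-0.12,0,0,0;-0.22,0.1137,-0.12,0,0,0"

```text
clock: 4.78
tcp_pos: [0.5273, 0.0421, 0.2394]
orientation: [-0.0, 0.708, 0.706, -0.001]
wrist_force: [-0.5, 0.7, -3.2]
finger_gap: 0.0408
grip_force: 62.0
```

Call:
inch_along:
  ticks: "0,0,0,0,0,0;0,0,0,0,0,0"

```text
clock: 5.03
tcp_pos: [0.5256, 0.0458, 0.2399]
orientation: [-0.001, 0.707, 0.707, -0.0]
wrist_force: [-0.5, 0.9, -3.4]
finger_gap: 0.041
grip_force: 62.0
```

```bash
python3 look.py g2 .527 .0445 .13
```

```text
(no output)
```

View pics/g2.png

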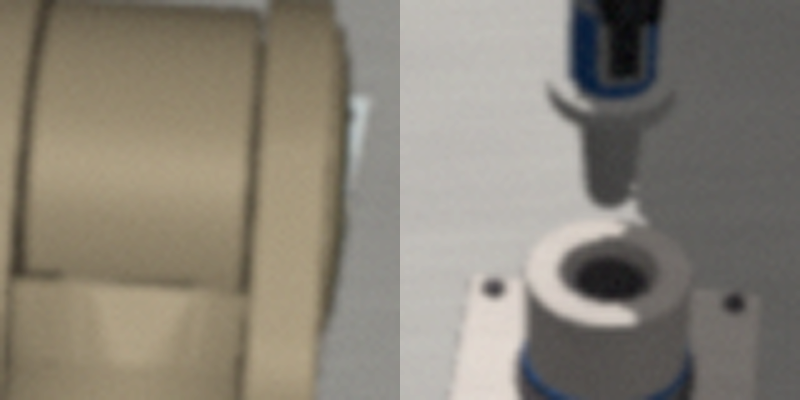

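The scene view shows the shank tip at crop (607,~200) and the bore centre at (609,272). I'll check these against the projections.

```bash
python3 - <<'E'
from m import *
C=cams()["scene"]; o=proj(C,[.527,.0445,.13])[0]; u=np.array([int(o[0]-40),int(o[1]-40)])
f=lambda P:(proj(C,P)-u+.5)*5+[400,0]
for n in ([.527,.0445],):
    for z,r in((.09,.042),(.09,.025),(.133,.01),(.193,.03),(.193,.0168)):
        q=f(circ(*n,z,r)); print(z,r,q.min(0),q.max(0))
    print(f([.532,.0445,.09]),f([.527,.0495,.09]))
E
```

```text
0.09 0.042 [519.89997457 214.06597166] [686.85201427 320.9832754 ]
0.09 0.025 [553.67107378 234.76357992] [653.06069017 298.37695587]
0.133 0.01 [585.18677289 186.12651227] [625.96983298 211.29849574]
0.193 0.03 [545.41738326  62.48118059] [672.25269691 136.46664906]
0.193 0.0168 [573.31288985  78.21614641] [644.34658001 119.63598624]
[[604.61307876 272.40153395]] [[613.21736363 265.43385835]]
```

Call:
inch_along:
  ticks: "0.0015,0.002,0.02,0,0,0;0.0015,0.002,0.04,0,0,0;0.0015,0.002,0.06,0,0,0;0.0015,0.002,0.075,0,0,0;0.0015,0.002,0.083,0,0,0;0.0015,0.002,0.087,0,0,0;0.0015,0.002,0.087,0,0,0"

```text
clock: 6.1
tcp_pos: [0.5287, 0.0463, 0.1535]
orientation: [0.0, 0.707, 0.707, 0.0]
wrist_force: [-0.1, 0.5, -3.4]
finger_gap: 0.0407
grip_force: 62.0
```

```bash
python3 look.py g3 .527 .0445 .13
```

```text
(no output)
```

View pics/g3.png

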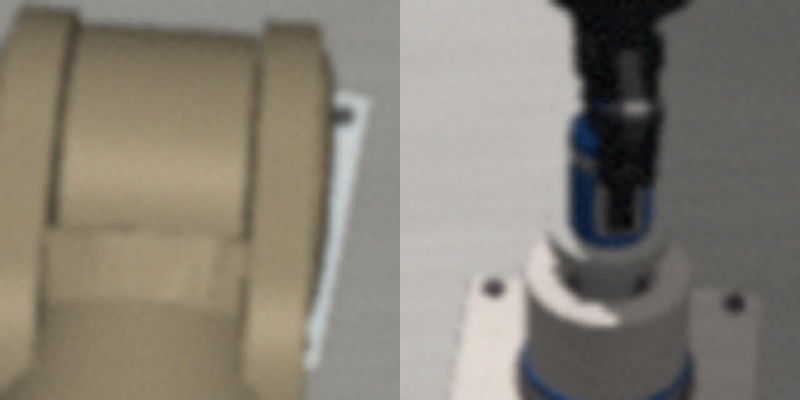

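The collar hangs over the nose, nearly concentric (crop ≈ 608,250), with no contact. I'll lower it gently until it just seats.

Call:
inch_along:
  ticks: "0,0,0.002,0,0,0;0,0,0.004,0,0,0;0,0,0.004,0,0,0"

```text
clock: 6.58
tcp_pos: [0.5284, 0.0462, 0.1491]
orientation: [-0.0, 0.707, 0.707, -0.0]
wrist_force: [0.4, -0.3, -4.2]
finger_gap: 0.0408
grip_force: 62.0
```

Call:
inch_along:
  ticks: "0,0,0.001,0,0,0;0,0,0.001,0,0,0"

```text
clock: 6.82
tcp_pos: [0.5286, 0.0462, 0.1484]
orientation: [0.0, 0.707, 0.707, 0.0]
wrist_force: [0.0, 0.3, -2.7]
finger_gap: 0.0408
grip_force: 62.1
```

Call:
inch_along:
  ticks: "0,0,0,0,0,0;0,0,0,0,0,0;0,0,0,0,0,0;0,0,0,0,0,0"
  aperture: 0.085

```text
clock: 7.32
tcp_pos: [0.5287, 0.0462, 0.1485]
orientation: [0.0, 0.707, 0.707, 0.0]
wrist_force: [0.6, -0.7, -0.3]
finger_gap: 0.0853
grip_force: 0.0
```

Call:
inch_along:
  ticks: "0,0,-0.02,0,0,0;0,0,-0.06,0,0,0;0,0,-0.1,0,0,0;-0.05,0.01,-0.1,0,0,0;-0.1,0.025,-0.1,0,0,0;-0.155,0.04,-0.1,0,0,0;-0.21,0.055,-0.1,0,0,0;-0.237,0.06,-0.1,0,0,0"

```text
clock: 8.32
tcp_pos: [0.5889, -0.1936, 0.2478]
orientation: [0.0, 0.708, 0.706, -0.0]
wrist_force: [-0.4, -0.2, -1.4]
finger_gap: 0.0848
grip_force: 0.0
```

Call:
inch_along:
  ticks: "0,0,0,0,0,0;0,0,0.05,0,0,0;0,0,0.09,0,0,0"

```text
clock: 8.7
tcp_pos: [0.5881, -0.1889, 0.1574]
orientation: [-0.0, 0.707, 0.708, 0.0]
wrist_force: [0.0, 0.4, 0.2]
finger_gap: 0.0851
grip_force: 0.0
```

```bash
python3 look.py g4 .55 -.06 .1; python3 - <<'E'
from m import *
C=cams()
for n in C:
    try: ce,st=cen(C[n],"bluetop",proj(C[n],[.528,.046,.174])[0]); print(n,ce,st,ray(C[n],ce,.174))
    except Exception as e: print(n,e)
n="scene"; ce,st=cen(C[n],"red",proj(C[n],[.588,-.19,.06])[0]); print(ce,st,least_squares(lambda p:redc(C[n],p)-ce,[.57,-.2],diff_step=1e-4).x)
E
```

```text
top [266.69060773 235.71270718] [259 229  16  15 181] [0.52830349 0.04467785 0.174     ]
scene [292.725      159.58333333] [285 155  16  10 120] [0.53059383 0.04564885 0.174     ]
[198.87745098 219.52941176] [193 209  13  22 204] [ 0.58691885 -0.18947737]
```

```bash
python3 - <<'E'
from m import *
C=cams(); cv2.imwrite("pics/g5.png",np.hstack([crop(C["scene"],proj(C["scene"],[.527,.045,.13])[0],[],80,5),crop(C["scene"],proj(C["scene"],[.588,-.19,.08])[0],[],80,5)]))
E
```

```text
(no output)
```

View pics/g5.png

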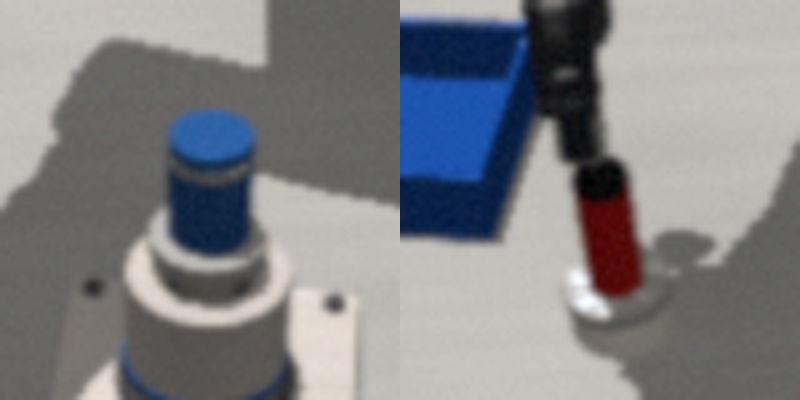

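The mandrel stands upright in the socket, collar slightly above the nose (crop 205,230), and the open fingers straddle the tamper (crop 600,180). Next is the tamper grasp.

Call:
inch_along:
  ticks: "0,0,0.03,0,0,0;0,0,0.06,0,0,0;0,0,0.085,0,0,0;0,0,0.085,0,0,0"

```text
clock: 9.5
tcp_pos: [0.5884, -0.1904, 0.0734]
orientation: [-0.0, 0.707, 0.707, -0.0]
wrist_force: [-0.1, -0.2, 0.7]
finger_gap: 0.0851
grip_force: 0.0
```

Call:
inch_along:
  ticks: "0,0,0,0,0,0;0,0,0,0,0,0;0,0,0,0,0,0;0,0,0,0,0,0;0,0,0,0,0,0;0,0,0,0,0,0"
  aperture: 0.01
  force: 90

```text
clock: 10.25
tcp_pos: [0.5889, -0.1911, 0.0745]
orientation: [0.001, 0.707, 0.707, 0.0]
wrist_force: [-2.1, 0.5, 5.7]
finger_gap: 0.0262
grip_force: 87.9
```

Call:
inch_along:
  ticks: "0,0,-0.06,0,0,0;0,0,-0.12,0,0,0;0,0,-0.17,0,0,0;0.04,-0.01,-0.21,0,0,0;0.1,-0.025,-0.21,0,0,0;0.16,-0.04,-0.21,0,0,0;0.21,-0.055,-0.21,0,0,0;0.236,-0.06,-0.21,0,0,0"

```text
clock: 11.25
tcp_pos: [0.5265, 0.0478, 0.2826]
orientation: [-0.001, 0.706, 0.708, -0.001]
wrist_force: [0.1, -0.4, -4.5]
finger_gap: 0.0262
grip_force: 90.3
```

Call:
inch_along:
  ticks: "0,0,0,0,0,0;0,0,0.015,0,0,0;0,0,0.015,0,0,0"

```text
clock: 11.62
tcp_pos: [0.5276, 0.0444, 0.2659]
orientation: [-0.001, 0.708, 0.707, -0.001]
wrist_force: [0.4, 0.5, -5.2]
finger_gap: 0.0264
grip_force: 90.3
```

```bash
python3 - <<'E'
from m import *
C=cams(); cv2.imwrite("pics/g6.png",crop(C["scene"],proj(C["scene"],[.527,.045,.15])[0],[],100,5))
E
```

```text
(no output)
```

View pics/g6.png

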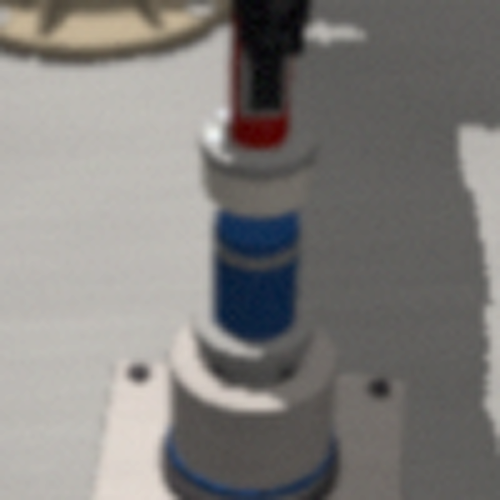

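The tamper (crop 258,165) is centred above the mandrel top (crop 256,225). First tap:

Call:
inch_along:
  ticks: "0,0,0.014,0,0,0;0,0,0.02,0,0,0;0,0,0.025,0,0,0"

```text
clock: 12.1
tcp_pos: [0.5301, 0.0449, 0.2467]
orientation: [0.002, 0.707, 0.707, 0.002]
wrist_force: [-3.7, -0.4, 25.3]
finger_gap: 0.0264
grip_force: 93.7
```

Call:
inch_along:
  ticks: "0,0,-0.02,0,0,0;0,0,-0.035,0,0,0;0,0,-0.035,0,0,0"

```text
clock: 12.48
tcp_pos: [0.5293, 0.0452, 0.2793]
orientation: [0.001, 0.707, 0.707, 0.001]
wrist_force: [0.6, 0.1, -5.4]
finger_gap: 0.026
grip_force: 90.5
```

```bash
python3 - <<'E'
from m import *
C=cams(); cv2.imwrite("pics/a1.png",crop(C["scene"],proj(C["scene"],[.527,.045,.15])[0],[],100,5))
E
```

Call:
inch_along:
  ticks: "0,0,0.024,0,0,0;0,0,0.034,0,0,0;0,0,0.04,0,0,0"

```text
clock: 12.95
tcp_pos: [0.53, 0.0452, 0.2421]
orientation: [0.002, 0.707, 0.707, 0.002]
wrist_force: [-5.1, 0.4, 27.5]
finger_gap: 0.0264
grip_force: 94.1
```

Call:
inch_along:
  ticks: "0,0,-0.02,0,0,0;0,0,-0.035,0,0,0;0,0,-0.035,0,0,0"

```text
clock: 13.32
tcp_pos: [0.5292, 0.0452, 0.2741]
orientation: [0.001, 0.707, 0.707, 0.001]
wrist_force: [-0.1, 0.3, -6.3]
finger_gap: 0.0261
grip_force: 90.4
```

Commanded now .2735. Next call bottom .2335 (depth .04).

Call:
inch_along:
  ticks: "0,0,0.025,0,0,0;0,0,0.034,0,0,0;0,0,0.04,0,0,0"

```text
clock: 13.7
tcp_pos: [0.5305, 0.0449, 0.2374]
orientation: [0.003, 0.707, 0.707, 0.002]
wrist_force: [-4.7, 0.4, 28.6]
finger_gap: 0.0259
grip_force: 94.1
```

Call:
inch_along:
  ticks: "0,0,-0.02,0,0,0;0,0,-0.035,0,0,0;0,0,-0.035,0,0,0"

```text
clock: 14.08
tcp_pos: [0.5292, 0.0452, 0.269]
orientation: [0.001, 0.707, 0.707, 0.001]
wrist_force: [-0.9, 0.4, -5.1]
finger_gap: 0.0263
grip_force: 90.4
```

Call:
inch_along:
  ticks: "0,0,0.027,0,0,0;0,0,0.034,0,0,0;0,0,0.039,0,0,0"

```text
clock: 14.45
tcp_pos: [0.5303, 0.0452, 0.2362]
orientation: [0.004, 0.707, 0.707, 0.003]
wrist_force: [-15.2, 1.0, 59.3]
finger_gap: 0.0262
grip_force: 97.5
```

Call:
inch_along:
  ticks: "0,0,-0.02,0,0,0;0,0,-0.035,0,0,0;0,0,-0.035,0,0,0"

```text
clock: 14.82
tcp_pos: [0.5291, 0.0452, 0.2647]
orientation: [0.0, 0.707, 0.707, 0.0]
wrist_force: [0.7, 0.1, -5.4]
finger_gap: 0.0261
grip_force: 90.5
```

Call:
inch_along:
  ticks: "0,0,0.02,0,0,0;0,0,0.029,0,0,0;0,0,0.034,0,0,0;0,0,0.034,0,0,0"

```text
clock: 15.32
tcp_pos: [0.5282, 0.0453, 0.2364]
orientation: [0.002, 0.707, 0.707, 0.002]
wrist_force: [-13.4, 0.1, 36.8]
finger_gap: 0.0264
grip_force: 95.7
```

Call:
inch_along:
  ticks: "0,0,-0.02,0,0,0;0,0,-0.05,0,0,0;0,0,-0.05,0,0,0"

```text
clock: 15.7
tcp_pos: [0.5296, 0.0452, 0.2814]
orientation: [0.001, 0.707, 0.707, 0.001]
wrist_force: [0.2, -0.4, -5.7]
finger_gap: 0.0262
grip_force: 90.6
```

```bash
python3 - <<'E'
from m import *
C=cams(); cv2.imwrite("pics/g7.png",np.hstack([crop(C["scene"],proj(C["scene"],[.527,.045,.15])[0],[(circ(.529,.046,.162,.021),(0,255,0))],80,5),crop(C["top"],proj(C["top"],[.45,-.3117,.045])[0],[(circ(.45,-.3117,.004,.026),(0,255,0))],80,5)]))
E
```

```text
(no output)
```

View pics/g7.png

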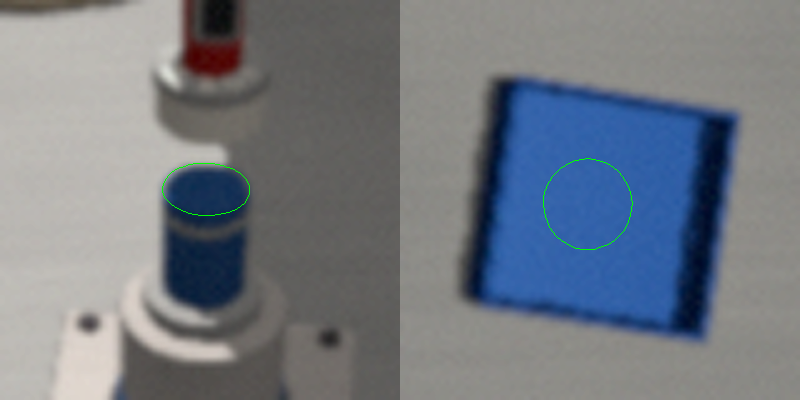

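The collar is flush on the nose (crop 203,310). The bin's floor centre is at crop (594,206), so the aim point is good; carrying the tamper there.

Call:
inch_along:
  ticks: "-0.03,-0.006,0,0,0,0;-0.08,-0.018,0,0,0,0;-0.135,-0.03,0,0,0,0;-0.19,-0.042,0,0,0,0;-0.245,-0.054,0.02,0,0,0;-0.3,-0.067,0.05,0,0,0;-0.345,-0.077,0.08,0,0,0;-0.36,-0.08,0.1,0,0,0"

```text
clock: 16.8
tcp_pos: [0.4463, -0.3164, 0.1763]
orientation: [-0.002, 0.708, 0.706, -0.0]
wrist_force: [0.6, 0.3, -3.7]
finger_gap: 0.0266
grip_force: 90.3
```

Call:
inch_along:
  ticks: "0,0,0,0,0,0;0,0,0.04,0,0,0;0,0,0.07,0,0,0;0,0,0.09,0,0,0;0,0,0.098,0,0,0;0,0,0.098,0,0,0"

```text
clock: 17.55
tcp_pos: [0.4486, -0.314, 0.0822]
orientation: [-0.0, 0.707, 0.707, 0.0]
wrist_force: [-0.2, 0.5, -5.2]
finger_gap: 0.026
grip_force: 90.4
```

Call:
inch_along:
  ticks: "0,0,0.002,0,0,0;0,0,0.004,0,0,0;0,0,0.005,0,0,0;0,0,0.005,0,0,0"

```text
clock: 18.05
tcp_pos: [0.4489, -0.3152, 0.0785]
orientation: [0.001, 0.707, 0.707, 0.0]
wrist_force: [-2.7, 1.1, 4.8]
finger_gap: 0.026
grip_force: 91.5
```

Contact with the floor (net about 10 N). Release, retreat straight up and check.

Call:
inch_along:
  ticks: "0,0,-0.001,0,0,0;0,0,-0.001,0,0,0;0,0,-0.001,0,0,0;0,0,-0.001,0,0,0;0,0,-0.001,0,0,0"
  aperture: 0.085

```text
clock: 18.68
tcp_pos: [0.4485, -0.3148, 0.0782]
orientation: [-0.0, 0.707, 0.707, -0.0]
wrist_force: [-0.7, 0.4, 0.5]
finger_gap: 0.0849
grip_force: 0.0
```

Call:
inch_along:
  ticks: "0,0,-0.02,0,0,0;0,0,-0.06,0,0,0;0,0,-0.11,0,0,0;0,0,-0.15,0,0,0;0,0,-0.15,0,0,0;0,0,-0.15,0,0,0"

```text
clock: 19.42
tcp_pos: [0.4484, -0.3146, 0.2278]
orientation: [-0.0, 0.707, 0.707, -0.0]
wrist_force: [0.4, 0.4, -0.1]
finger_gap: 0.0851
grip_force: 0.0
```

```bash
python3 - <<'E'
from m import *
C=cams()["scene"]; cv2.imwrite("pics/g8.png",np.hstack([crop(C,proj(C,[.527,.045,.12])[0],[],80,5),crop(C,proj(C,[.449,-.315,.06])[0],[(circ(.449,-.315,.106,.014),(0,255,0))],80,5)]))
E
```

```text
(no output)
```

View pics/g8.png

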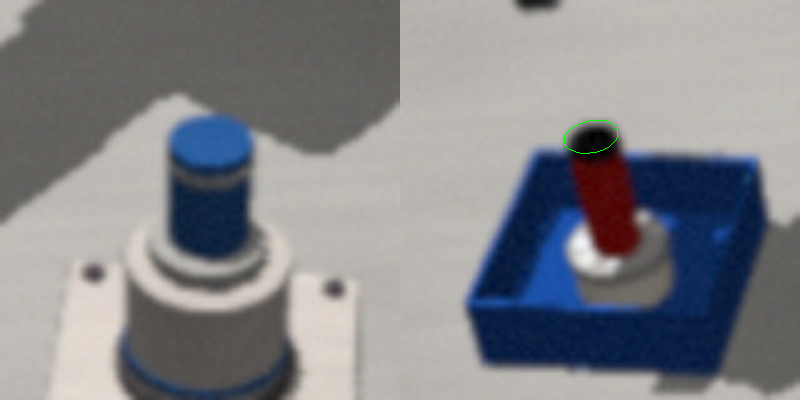

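The tamper stands upright in the bin (crop 595,140–280) and the mandrel is seated. I'll check the mandrel's height numerically before handing in.

```bash
python3 - <<'E'
from m import *
c=cams()
for n in c:
    C=c[n]; ce,st=cen(C,"bluetop",proj(C,[.529,.0455,.162])[0]); print(n,ce,st,ray(C,ce,.162))
C=c["scene"]
d=proj(C,[.529,.0455,.162])[0]-proj(C,[.529,.0455,.174])[0]
print("expected shift",d,"observed",cen(C,"bluetop",proj(C,[.529,.0455,.162])[0])[0]-[292.725,159.583])
E
```

```text
top [266.79775281 235.84831461] [260 229  15  15 178] [0.52821873 0.04473139 0.162     ]
scene [292.89565217 163.65217391] [285 159  16  10 115] [0.53083986 0.04635989 0.162     ]
expected shift [-0.13458392  4.0227083 ] observed [0.17065217 4.06917391]
```

The observed drop of 4.07 px matches the 4.02 px expected for the full 12 mm, so the mandrel is home.

```bash
python3 -c "
from workcell import env
print(env.hand_in())"
```

```text
the job is handed in; nothing more can be done
None
```

The job is handed in at about 19.5 s of the 64 s allowed: the blue mandrel was driven home in five separate taps, the last two landing on it at the stop, and the tamper stands upright in the bin; `hand_in()` returned no verdict, so success rests on my own camera and force checks.

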